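# Slide a carburettor spacer along a rail into the corner pocket

### The arm

A 7-joint arm with a two-finger parallel gripper is mounted at the origin on the work surface. World frame = base frame: x ahead of the robot, y to its left, z up, the work surface at z = 0. Lengths are in m, angles in rad, forces in N, time in s.
With the tool pointing down it reaches from about 0.35 to 0.9 m from the base axis. Payload 8.1 kg.
Tool frame: the origin (TCP) lies at the centre of the arm's flange, where the gripper is bolted on; the fingertips stand 178 mm ahead of it and the grasp point (between the pads) lies 159 mm ahead of it; z points along the fingers, y is the direction in which the jaws open and shut (so a half turn about z gives the same grasp; the last joint's range is limited). The gripper opens to 92 mm and grips with 3 to 60 N. Pads are 19 mm wide; open, the fingers measure 130 mm over their backs; the gripper's body (75 mm by 190 mm) begins 47 mm behind the grasp point.
Start: joints at [1.141, 0.434, 0.025, 1.573, -0.012, 1.134, -0.075], TCP at [0.201, -0.592, 0.405] pointing down, gripper open.
Joint ranges: [-2.62, 2.62], [-0.44, 2.09], [-1.27, 1.32], [0.08, 2.57], [-1.32, 4.46], [0.12, 2], [-2.74, 2.74]. Speed limits (rad/s): [2.22, 2.22, 3.01, 3.01, 3.14, 3.14, 3.14].

### API

Orientations are given as a rotation vector (axis times angle).
In Python, from cell import arm gives the robot as it stands. The module is installed in compiled form; this text tells all that it offers.
- The arm moves only by the tool move_arm, never from a script. Its argument "steps" is a list of rows, each a list of 4 numbers: the shift along the tool's x, y, z in mm, then the turn about the tool's z in rad. In form: [[x, y, z, twist], ...]. A call has 1 to 20 rows; each row is the pose to reach, as a shift and turn from the pose commanded when the call began, along the tool's axes at that moment; what a row does not reach only later rows make up. A row lasts 1/8 s, in which the tool goes at most 62.5 mm and 10.7 degrees, less where a joint would pass 70% of its speed; a pose out of reach is approached as far as the arm can. A call with a gripper value outside its range is refused whole. "grip" is the finger opening in mm, from 0 to 91.8, set as the call begins (left out, the last holds). The fingers move at their own pace and stop on an object; "grip_force" is the grip in N (left out, the last holds). Time passes only in rows, so rows that repeat a pose let the fingers close. It gives the time, the measured TCP pose, the force and the opening at its end, in the units of the state.
- arm.observe(): the state, without advancing time (a new reading comes with each control period).
- arm.get_image(name): name is "scene" or "top"; returns the picture (400x640x3 uint8, red, green, blue); there is no depth.
- arm.camera_info(name): a dict with "mtx" (3x3 intrinsics, pixels), "pose" (4x4, takes a point from camera to world coordinates). Camera axes: x right, y down, z forward; pixel columns grow to the right and rows downward; lengths in m; the calibration is good to about 2 mm. A picture is of the moment at which its call begins. camera_info takes no time and is no camera call.
- arm.sign_off(): hands the job in, once; it reports no verdict.
The state is a dict: "clock": time; "joints": joint angles; "dq": joint speeds; "joint_efforts": joint torques, N m; "position": TCP position; "ee_rot": TCP orientation; "force": force on the tool from outside, world axes, zero at the start; "ft_torque": the same for the moment, N m; "width": opening from 0.0 (shut) to 1.0 (fully open).
Only numpy, scipy, OpenCV 4.12 (cv2) and the standard library are available. Lean on these libraries where they do the work, as an engineer would, in place of code of your own. Each camera call takes 0.05 s, during which the arm holds its last target.

### The job

On the blue locating plate, use the outside of the fingertips to push the brown spacer flat against the aluminium rail before any of it crosses the white line, then slide it along the rail, keeping it against the rail, into the yellow corner pocket until it sits flush against both the rail and the end stop. Only push it: do not lift or tip it. Leave the silver spacer, the brass jet and everything else where they are, and finish with the hand clear.

Things in the scene. Friction and masses are not known exactly. Their poses are not given: they have to be found in the camera images.
- plate: Blue locating plate fixed on the bench, 160 (own x) x 340 (own y) x 12 mm thick; origin at the centre of its underside, z up, deck 12 mm above the origin. Own +x points towards the aluminium rail, own +y runs along the rail towards the yellow corner pocket. A white line crosses the deck at own y = +60 mm. The two sides of the deck without rail or yellow stop have no walls.
- rail (a point): Point on the deck at the foot of the rail's inner face, half-way along it: plate's own (55, 0) mm; axes as the plate's. The straight rail is 10 mm high above the deck and runs along own y, almost the full length of the plate; the spacer comes to rest against this face.
- seat (a point): Point on the deck where the centre of the brown spacer's underside lies when fully home: plate's own (37, 116) mm; axes as the plate's. Pocket: rail face at own x +55, yellow end stop face at own y +140, yellow cheek facing the rail from own y +110 on, face at own x +14, 10 mm thick. All 10 mm high above the deck; pocket 41 mm wide, open above and towards own -y.
- spacer: The brown two-hole carburettor spacer to be moved, a loose block 36 (own x) x 48 (own y) x 22 mm high, about 50 g, with two 15 mm through holes; origin at the centre of its underside; z up. It starts flat on the deck, clear of the rail, turned up to about 0.3 rad from the plate's axes; home, its x and y axes lie along the plate's.
- alu_spacer: Silver-grey aluminium spacer of the same shape and size (36 x 48 x 22 mm, about 90 g), also loose on the deck about 100 mm along the plate from the brown one, on either side of it; origin at the centre of its underside. Leave it.
- jet: Loose brass jet standing on the deck near the open edge, beside the pocket's end: diameter 22 mm, 30 mm high; origin at the centre of its underside. Leave it.
- carburettor: Loose carburettor body on the bench to the left, about 130 x 150 x 88 mm; origin at the centre of its underside. Leave it.
- mallet: Loose metal mallet lying to the right of the plate, about 255 mm long, 42 mm high, head 85 mm wide; origin on the bench under the middle of its handle. Leave it.
- screwdriver: Loose screwdriver with green handle lying beyond the plate, 210 mm long. Leave it.
- wrench: Loose wrench lying to the right of the plate, 180 mm long. Leave it.
- jar: Loose amber jar, diameter 60 mm, 75 mm high, standing to the left of the plate; origin at the centre of its underside. Leave it.

How it is judged:
By the outcome, as a careful person would: the job done as asked, in the order asked, and still so for the second after the job is handed in, with the robot touching nothing.
It also fails if it takes over 51 s, if anything falls off the work surface, if the arm or the gripper's body presses on something with over 40 N, if the wrist force passes 120 N, or if a joint passes its speed limit or range.

## Working session

There is one attempt and no reset: what is moved stays moved. The work goes in short steps, Python scripts to look and compute and a tool call to move; the robot and the scene stay as the last step left them, time stands still between calls to the robot, and variables do not carry over. Pictures are saved under pics/ and viewed, and the job is handed in when it is done.

Besides the shell and the picture viewer there is one more tool, called after "Call:" by a JSON object that holds its "method" and its "body". move_arm: Moves the arm, as the interface text tells. Its arguments: {"type":"object","properties":{"steps":{"type":"array"},"grip":{"type":"number"},"grip_force":{"type":"number"}},"required":["steps"]}

```bash
mkdir -p pics; python3 - <<'E'
from cell import arm
import cv2, numpy as np
np.set_printoptions(precision=4,suppress=True)
for n in ("scene","top"):
    im=arm.get_image(n); cv2.imwrite(f"pics/{n}0.png",cv2.cvtColor(im,cv2.COLOR_RGB2BGR))
    c=arm.camera_info(n); print(n,c["mtx"],c["pose"])
print(arm.observe())
E
```

```text
scene [[446.4261   0.     320.4957]
 [  0.     446.4261 198.6438]
 [  0.       0.       1.    ]] [[-0.8072  0.4238 -0.411   1.0928]
 [ 0.5903  0.5832 -0.558   0.7113]
 [ 0.0032 -0.693  -0.7209  0.934 ]
 [ 0.      0.      0.      1.    ]]
top [[376.3518   0.     314.8278]
 [  0.     376.3518 206.6682]
 [  0.       0.       1.    ]] [[ 0.0747 -0.9726  0.2204  0.3001]
 [-0.9972 -0.0736  0.0133 -0.0061]
 [ 0.0033 -0.2207 -0.9753  1.2757]
 [ 0.      0.      0.      1.    ]]
{'clock': 0.1, 'joints': array([ 1.1414,  0.4352,  0.025 ,  1.574 , -0.0116,  1.134 , -0.0751]), 'dq': array([ 0.0014, -0.0022, -0.0005, -0.0014, -0.0009, -0.0006,  0.0002]), 'joint_efforts': array([  0.0028, -66.9134,   0.9878, -31.5147,  -0.0606,   0.0374,
         0.    ]), 'position': array([ 0.2005, -0.5917,  0.404 ]), 'ee_rot': array([-3.0984, -0.5107,  0.0006]), 'force': array([ 0.2547, -0.2028, -0.2286]), 'ft_torque': array([0.0036, 0.0102, 0.0138]), 'width': 1.0001945857310333}
```

View pics/scene0.png

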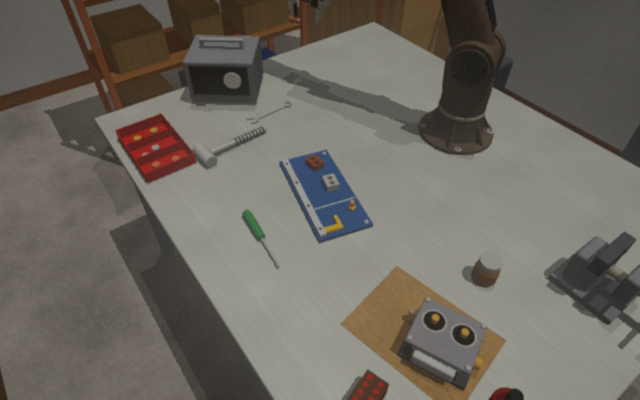

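View pics/top0.png

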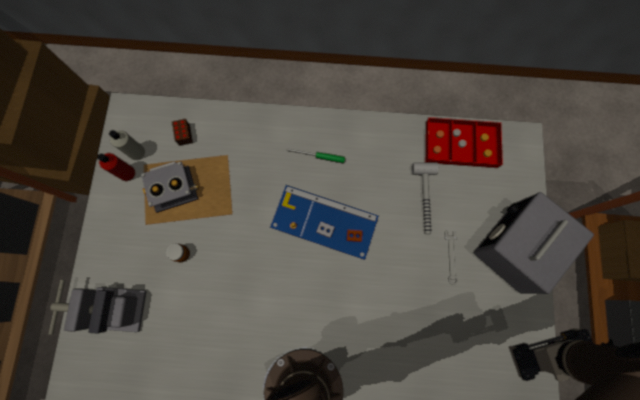

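```bash
python3 - <<'E'
import cv2
a=cv2.imread("pics/scene0.png")[140:250,265:385]
b=cv2.imread("pics/top0.png")[175:270,260:390]
cv2.imwrite("pics/sc1.png",cv2.resize(a,None,fx=5,fy=5,interpolation=cv2.INTER_CUBIC))
cv2.imwrite("pics/tc1.png",cv2.resize(b,None,fx=6,fy=6,interpolation=cv2.INTER_CUBIC))
E
```

```text
(no output)
```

View pics/sc1.png

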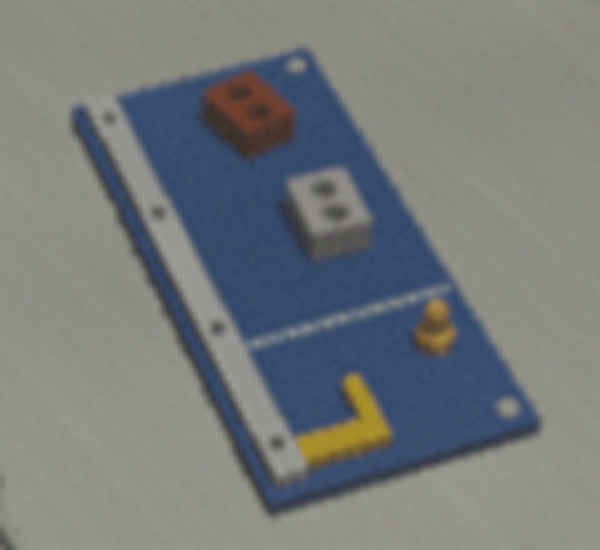

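View pics/tc1.png

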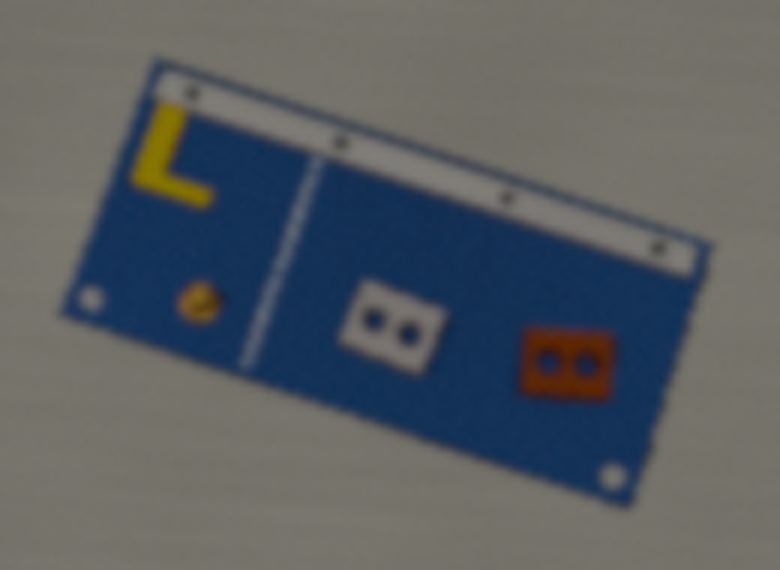

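```bash
cat > h.py <<'E'
import cv2, numpy as np
from cell import arm
np.set_printoptions(precision=4,suppress=True)
def cast(name,uv,z):
    c=arm.camera_info(name);K=c["mtx"];T=c["pose"]
    uv=np.atleast_2d(np.asarray(uv,float))
    d=np.c_[uv,np.ones(len(uv))]@np.linalg.inv(K).T@T[:3,:3].T
    return (T[:3,3]+d*((z-T[2,3])/d[:,2])[:,None])[:,:2]
def kabsch(P,W):
    pc,wc=P.mean(0),W.mean(0);p=P-pc;w=W-wc
    th=np.arctan2((p[:,0]*w[:,1]-p[:,1]*w[:,0]).sum(),(p*w).sum())
    R=np.array([[np.cos(th),-np.sin(th)],[np.sin(th),np.cos(th)]])
    return th,R,wc-R@pc
def up(im,box,f=6):
    u0,u1,v0,v1=box
    return cv2.resize(im[v0:v1,u0:u1],None,fx=f,fy=f,interpolation=cv2.INTER_CUBIC)
def back(pts,box,f=6):
    return (np.asarray(pts,float).reshape(-1,2)+.5)/f-.5+[box[0],box[2]]
BOX={"top":(260,390,175,270),"scene":(265,385,140,250)}
def mask(im,which):
    hsv=cv2.cvtColor(im,cv2.COLOR_RGB2HSV)
    lo,hi={"blue":((95,120,40),(125,255,255)),"brown":((0,110,35),(14,255,255)),"yellow":((18,120,60),(35,255,255)),
      "silver":((0,0,95),(179,60,255))}[which]
    return cv2.inRange(hsv,np.array(lo,np.uint8),np.array(hi,np.uint8))
E
python3 - <<'E'
from h import *
P=np.array([[80,170],[80,-170],[-80,-170],[-80,170]])/1000.
cor={"top":([(155,60),(712,243),(630,505),(62,315)],6),"scene":([(270,510),(78,108),(308,48),(540,428)],5)}
for n,(q,f) in cor.items():
    W=cast(n,back(q,BOX[n],f),.012); th,R,t=kabsch(P,W); print(n,W,th,t,"res mm",(W-(P@R.T+t))*1000)
n="top";im=cv2.cvtColor(cv2.imread("pics/top0.png"),cv2.COLOR_BGR2RGB)
big=up(im,BOX[n]);
m=mask(big,"blue");
cs=cv2.findContours(m,cv2.RETR_EXTERNAL,cv2.CHAIN_APPROX_NONE)[0]
h=cv2.convexHull(np.vstack([c for c in cs if cv2.contourArea(c)>2000]))
q=cv2.approxPolyDP(h,15,True);print(q.reshape(-1,2))
for n in("top","scene"):
  im=cv2.cvtColor(cv2.imread(f"pics/{n}0.png"),cv2.COLOR_BGR2RGB);big=up(im,BOX[n])
  for w,z in(("brown",.034),("yellow",.022)):
    m=mask(big,w);cs=cv2.findContours(m,cv2.RETR_EXTERNAL,cv2.CHAIN_APPROX_NONE)[0]
    c=max(cs,key=cv2.contourArea);W=cast(n,back(c,BOX[n]),z)
    print(n,w,cv2.minAreaRect((W*1000).astype(np.float32)), back(np.array([c.reshape(-1,2).mean(0)]),BOX[n]))
E
```

```text
top [[ 0.6567  0.1193]
 [ 0.5726 -0.2079]
 [ 0.4204 -0.1679]
 [ 0.5032  0.158 ]] -0.25052803227760795 [ 0.5382 -0.0246] res mm [[-1.1705 -0.9546]
 [-0.9843  1.2847]
 [ 1.8169  1.5616]
 [ 0.338  -1.8916]]
scene [[ 0.6635  0.1208]
 [ 0.5733 -0.2068]
 [ 0.4226 -0.1692]
 [ 0.5119  0.1612]] -0.26393335886125346 [ 0.5428 -0.0235] res mm [[-0.909   1.025 ]
 [-2.4315  1.6818]
 [ 1.3749 -2.4501]
 [ 1.9656 -0.2567]]
[[144 100]
 [700 267]
 [629 500]
 [ 69 314]]
top brown ((493.0423583984375, -126.8573226928711), (36.011993408203125, 48.35484313964844), 1.183990478515625) [[354.076  235.2866]]
top yellow ((599.4876098632812, 97.095703125), (46.4677619934082, 51.5417366027832), 75.55193328857422) [[287.82   201.3571]]
scene brown ((500.03155517578125, -124.80069732666016), (51.763545989990234, 35.37704849243164), 89.69590759277344) [[314.4567 160.7663]]
scene yellow ((603.9708251953125, 97.24456024169922), (50.153629302978516, 48.76991653442383), 74.69853210449219) [[333.8901 224.9831]]
```

```bash
cat >> h.py <<'E'
from scipy.spatial.transform import Rotation as Ro
TH=-0.257;C=np.array([.5405,-.024])
RP=np.array([[np.cos(TH),-np.sin(TH)],[np.sin(TH),np.cos(TH)]])
def own2w(p): return C+RP@(np.array(p)/1000)
def w2own(p): return (np.array(p)-C)@RP*1000
def st():
    s=arm.observe();R=Ro.from_rotvec(s["ee_rot"]).as_matrix();p=s["position"]
    yaw=np.arctan2(R[1,0],R[0,0])
    print("t",s["clock"],"own",w2own(p[:2]),"tip above deck mm",(p[2]-.178-.012)*1000,"twist to plate",yaw-TH,"tilt",R[2,2],"F own",RP.T@s["force"][:2],s["force"][2],"w",s["width"]*91.8)
    return p,R
def go(own,h):
    p,R=st();t=np.r_[own2w(own),.19+h/1000];print("shift",R.T@(t-p)*1000)
E
python3 - <<'E'
from h import *
W=cast("top",back([(365,280),(447,302),(425,375),(340,345),(567,362)],BOX["top"]),.034)
P=np.array([[80,170],[80,-170],[-80,-170],[-80,170]])/1000.
R=np.array([[np.cos(-.2505),.2479],[-.2479,np.cos(.2505)]]);print((W-[.5382,-.0246])@R*1000)
go((-65,-108),80)
E
```

```text
[[  -9.1223   11.046 ]
 [  -6.3091  -36.2318]
 [ -49.2027  -37.3514]
 [ -48.3675   12.5882]
 [ -17.0984 -109.7102]]
t 0.1 own [-184.4812 -635.5033] tip above deck mm 214.00321591176868 twist to plate 0.5837174055338503 tilt -0.9999989372426793 F own [ 0.2979 -0.1314] -0.22856099311013595 w 91.81786297010885
shift [ 390.4394 -374.1148  134.4898]
```

Call:
{"method": "move_arm", "body": {"steps": [[20,-40,0,0.03],[40,-80,0,0.08],[60,-125,0,0.14],[85,-165,0,0.2],[115,-200,0,0.26],[150,-230,10,0.32],[190,-260,25,0.38],[230,-285,45,0.44],[270,-308,65,0.5],[305,-328,85,0.55],[340,-346,105,0.58],[368,-362,120,0.584],[385,-371,130,0.584],[390,-374,134,0.584],[390,-374,134,0.584],[390,-374,134,0.584]], "grip": 10}}

```text
clock: 2.1
position: [0.4494, -0.1134, 0.271]
ee_rot: [3.115, -0.405, 0.0]
force: [0.8, -0.1, -0.4]
width: 0.11
```

```bash
python3 - <<'E'
from h import *
go((-65,-108),5)
for n in ("scene","top"):
    im=arm.get_image(n); u0,u1,v0,v1=BOX[n]; cv2.imwrite(f"pics/{n}2.png",cv2.cvtColor(cv2.resize(im[v0-40:v1+40,u0-40:u1+40],None,fx=3.5,fy=3,interpolation=cv2.INTER_CUBIC),cv2.COLOR_RGB2BGR)[:600,:800])
E
```

```text
t 2.1 own [ -65.3495 -109.6234] tip above deck mm 81.03705883414176 twist to plate -0.0015711808866123445 tilt -0.9999998656874262 F own [0.8378 0.1375] -0.43076956312770326 w 10.099565816524617
shift [ 0.3392 -1.6626 76.0363]
```

View pics/scene2.png

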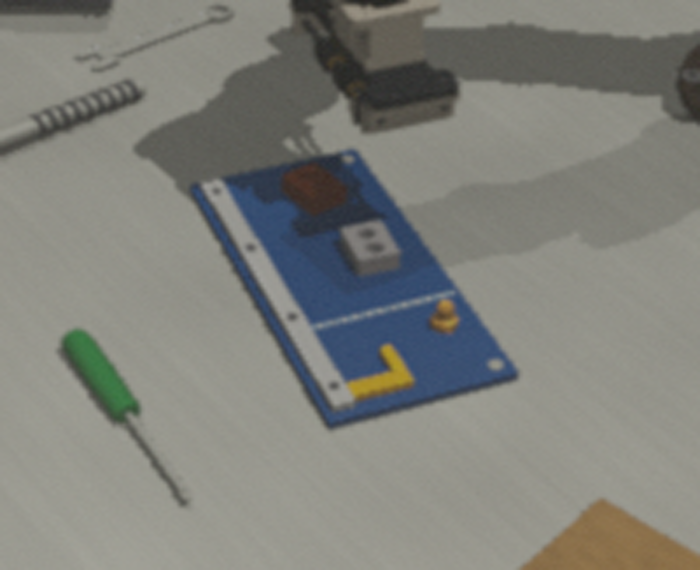

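View pics/top2.png

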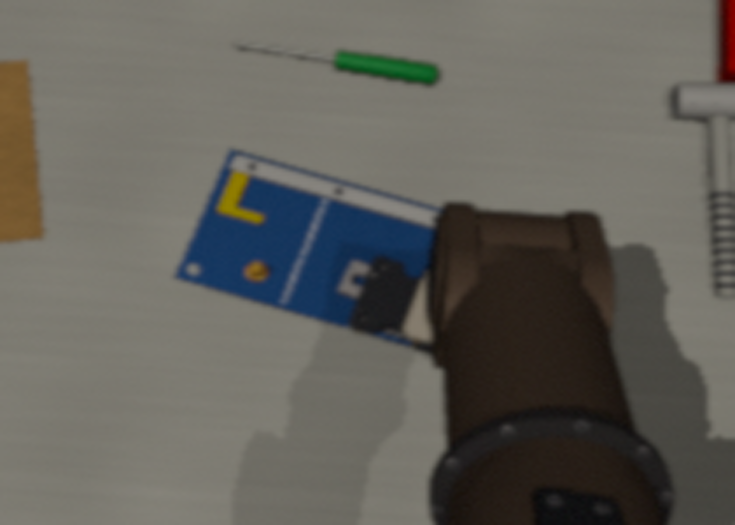

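The scene view shows the fingers hanging near (300,140), behind the brown spacer (315,188). The silver spacer (370,248) hasn't moved. The arm blocks the brown spacer in the top view. Next I'll descend.

Call:
{"method": "move_arm", "body": {"steps": [[0,-2,20,0],[0,-2,40,0],[0,-2,55,0],[0,-2,66,0],[0,-2,72,0],[0,-2,76,0],[0,-2,76,0],[0,-2,76,0],[0,-2,76,0]]}}

```text
clock: 3.32
position: [0.4506, -0.1106, 0.195]
ee_rot: [3.116, -0.403, 0.001]
force: [0.0, -0.7, -0.4]
width: 0.108
```

```bash
python3 - <<'E'
from h import *
st()
n="scene"
im=arm.get_image(n);b=(255,395,120,250);cv2.imwrite("pics/s3.png",cv2.cvtColor(up(im,b,4),cv2.COLOR_RGB2BGR))
E
```

```text
t 3.325 own [ -64.9373 -106.6564] tip above deck mm 5.014445019547047 twist to plate -0.0003346008030342129 tilt -0.9999998176304955 F own [ 0.2113 -0.6383] -0.4254385737437141 w 9.876487057178295
```

View pics/s3.png

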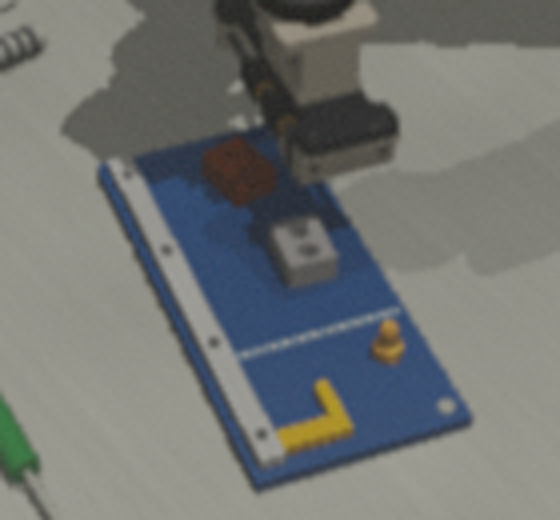

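In the scene view the fingers are behind the spacer (brown top at about (240,170)) and nothing has been touched. Next I'll push towards the rail.

Call:
{"method": "move_arm", "body": {"steps": [[6,0,0,0],[11,0,0,0],[16,0,0,0],[20,0,0,0],[24,0,0,0],[28,0,0,0],[32,0,0,0],[36,0,0,0],[40,0,0,0],[44,0,0,0],[48,0,0,0],[52,0,0,0],[56,0,0,0],[59,0,0,0],[62,0,0,0],[64,0,0,0],[66,0,0,0],[66,0,0,0]]}}

```text
clock: 5.62
position: [0.5144, -0.1275, 0.1947]
ee_rot: [3.116, -0.403, 0.0]
force: [0.5, 0.5, 0.7]
width: 0.107
```

```bash
python3 - <<'E'
from h import *
st()
n="scene"
im=arm.get_image(n);b=(255,395,120,250);cv2.imwrite("pics/s4.png",cv2.cvtColor(up(im,b,4),cv2.COLOR_RGB2BGR))
E
```

```text
t 5.625 own [   1.0928 -106.6932] tip above deck mm 4.740514138789797 twist to plate -0.00037116160689448785 tilt -0.9999999705859455 F own [0.3571 0.6345] 0.6724247706349523 w 9.852417135529633
```

View pics/s4.png

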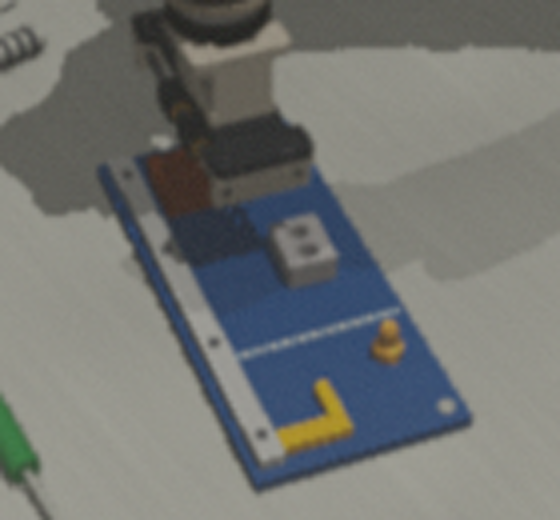

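The scene view shows the brown spacer squared up and nearly at the rail, at about (180,185). I'll take the remaining distance in small steps and watch the force.

Call:
{"method": "move_arm", "body": {"steps": [[2,0,0,0],[4,0,0,0],[5,0,0,0],[6,0,0,0],[7,0,0,0],[7,0,0,0]]}}

```text
clock: 6.42
position: [0.5211, -0.1292, 0.1947]
ee_rot: [3.116, -0.403, 0.0]
force: [0.8, -1.1, -0.0]
width: 0.108
```

Call:
{"method": "move_arm", "body": {"steps": [[1,0,0,0],[1.5,0,0,0],[2,0,0,0],[2,0,0,0]]}}

```text
clock: 6.92
position: [0.5218, -0.1294, 0.1944]
ee_rot: [-3.116, 0.403, 0.005]
force: [-6.2, 1.6, 6.1]
width: 0.108
```

Call:
{"method": "move_arm", "body": {"steps": [[0.5,0,0,0],[1,0,0,0],[1,0,0,0]]}}

```text
clock: 7.3
position: [0.5221, -0.1295, 0.1943]
ee_rot: [-3.116, 0.403, 0.008]
force: [-8.9, 2.2, 6.5]
width: 0.109
```

```bash
python3 - <<'E'
from h import *
st()
n="scene"
im=arm.get_image(n);b=(255,395,120,250);cv2.imwrite("pics/s5.png",cv2.cvtColor(up(im,b,4),cv2.COLOR_RGB2BGR))
E
```

```text
t 7.3 own [   9.0222 -106.6789] tip above deck mm 4.314522804619119 twist to plate -0.00014872936133264458 tilt -0.9999877658764263 F own [-9.1587 -0.1803] 6.530365487537236 w 10.014777269514479
```

View pics/s5.png

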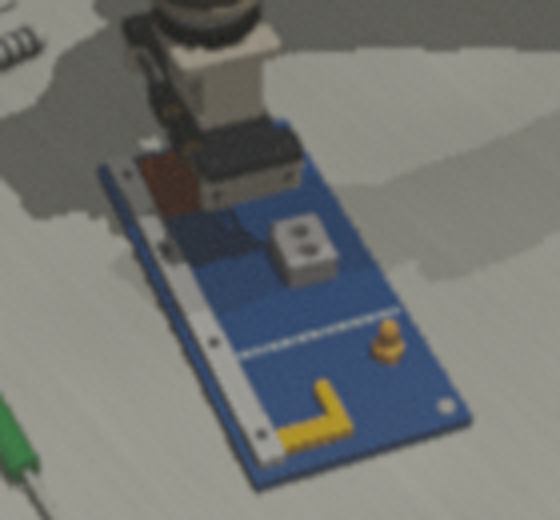

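The spacer is flush against the rail. The tool is at own x 9.0, against 9.5 expected, with 9 N of contact force. Next I'll back off, lift and go round to the -y side.

Call:
{"method": "move_arm", "body": {"steps": [[-5,0,0,0],[-15,0,0,0],[-20,0,-5,0],[-20,0,-25,0],[-20,5,-45,0],[-10,20,-50,0],[5,36,-50,0],[18,50,-50,0],[26,57,-50,0],[26,57,-50,0],[26,57,-50,0]], "grip": 0}}

```text
clock: 8.72
position: [0.5344, -0.191, 0.2445]
ee_rot: [-3.115, 0.402, 0.001]
force: [0.1, 0.7, 0.2]
width: 0.002
```

```bash
python3 - <<'E'
from h import *
go((37,-164),5)
n="scene"
im=arm.get_image(n);b=(255,395,120,250);cv2.imwrite("pics/s6.png",cv2.cvtColor(up(im,b,4),cv2.COLOR_RGB2BGR))
E
```

```text
t 8.725 own [  36.5385 -163.0696] tip above deck mm 54.45539762673414 twist to plate 0.0004138567901433299 tilt -0.9999995901596431 F own [-0.0952  0.6884] 0.1940728117302966 w 0.19385275846961197
shift [ 0.5006  0.9518 49.4546]
```

View pics/s6.png

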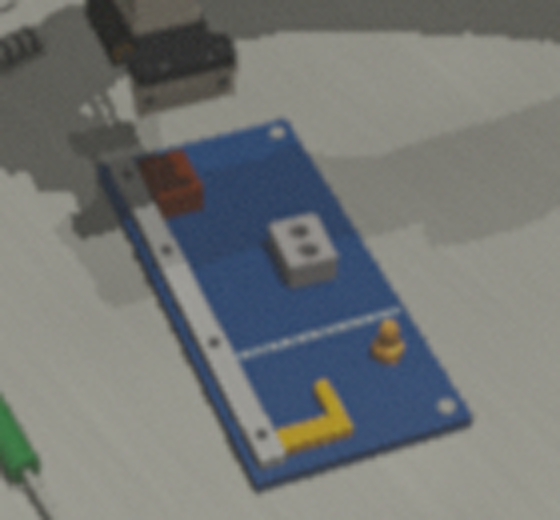

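```bash
python3 - <<'E'
from h import *
b=(255,395,120,250)
P=cast("scene",back([(140,157),(183,150),(202,186),(163,194)],b,4),.034);print(w2own(P))
E
```

```text
[[  54.4231 -143.9198]
 [  21.0514 -139.6917]
 [  21.6199  -95.6873]
 [  51.8748  -97.8752]]
```

The spacer is square to the rail, top corners at (140,157) to (202,186). Its near face is at own y about -141, so I'll give it more clearance before descending.

Call:
{"method": "move_arm", "body": {"steps": [[0,6,0,0],[0,11,0,0],[0,11,15,0],[0,11,30,0],[0,11,40,0],[0,11,46,0],[0,11,49,0],[0,11,49,0],[0,11,49,0]]}}

```text
clock: 9.9
position: [0.532, -0.2024, 0.1961]
ee_rot: [3.115, -0.403, 0.001]
force: [0.6, -0.7, -0.3]
width: 0.003
```

```bash
python3 - <<'E'
from h import *
go((37,92-19),5)
n="scene"
im=arm.get_image(n);b=(255,395,120,250);cv2.imwrite("pics/s7.png",cv2.cvtColor(up(im,b,4),cv2.COLOR_RGB2BGR))
E
```

```text
t 9.9 own [  37.0905 -174.6969] tip above deck mm 6.085080266652425 twist to plate -0.0003118258404096741 tilt -0.9999997808773387 F own [ 0.7304 -0.5119] -0.3132366073635391 w 0.2373691529730075
shift [  -0.1685 -247.6969    1.0719]
```

View pics/s7.png

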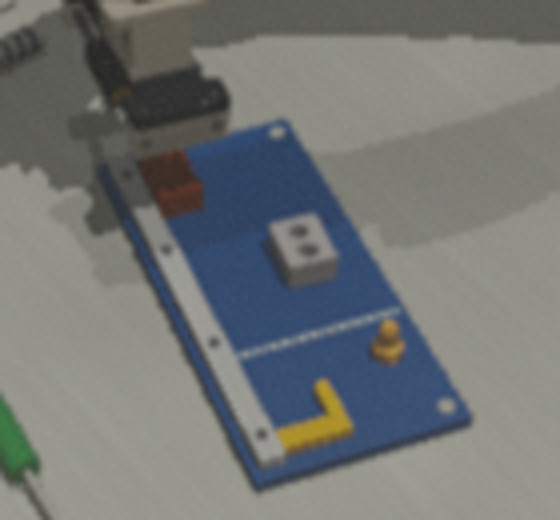

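Call:
{"method": "move_arm", "body": {"steps": [[0,-6,0,0],[0,-12,0,0],[0,-17,0,0],[0,-22,0,0],[0.2,-27,0,0],[0.4,-32,0,0],[0.5,-37,0,0],[0.6,-42,0,0],[0.7,-47,0,0],[0.8,-52,0,0],[0.9,-57,0,0],[1,-62,0,0],[1.1,-67,0,0],[1.2,-72,0,0],[1.3,-77,0,0],[1.4,-82,0,0],[1.5,-86,0,0],[1.6,-89,0,0],[1.6,-90,0,0]]}}

```text
clock: 12.32
position: [0.5563, -0.1155, 0.1957]
ee_rot: [3.116, -0.403, 0.0]
force: [-0.7, -0.1, 0.0]
width: 0.0
```

```bash
python3 - <<'E'
from h import *
st()
n="scene"
im=arm.get_image(n);b=(255,395,120,250);cv2.imwrite("pics/s8.png",cv2.cvtColor(up(im,b,5),cv2.COLOR_RGB2BGR)[:600])
E
```

```text
t 12.325 own [ 38.553 -84.487] tip above deck mm 5.72431607213093 twist to plate -6.558618069330002e-05 tilt -0.9999999990504793 F own [-0.6002 -0.3051] 0.047242597009432605 w 0.030472725585867
```

View pics/s8.png

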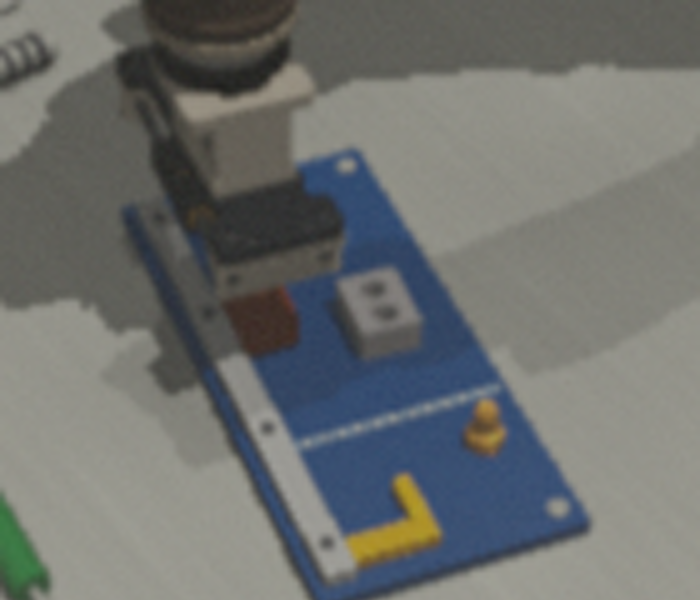

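The scene view shows the spacer still along the rail, front face at (270,335), and level with the silver spacer, which hasn't been touched. I'll keep going.

Call:
{"method": "move_arm", "body": {"steps": [[0.1,-4,0,0],[0.2,-9,0,0],[0.3,-14,0,0],[0.4,-19,0,0],[0.5,-24,0,0],[0.6,-29,0,0],[0.7,-34,0,0],[0.8,-39,0,0],[0.9,-44,0,0],[1.0,-49,0,0],[1.1,-54,0,0],[1.2,-59,0,0],[1.3,-64,0,0],[1.4,-69,0,0],[1.5,-74,0,0],[1.6,-79,0,0],[1.7,-84,0,0],[1.8,-88,0,0],[1.8,-90,0,0]]}}

```text
clock: 14.75
position: [0.581, -0.0288, 0.1957]
ee_rot: [-3.116, 0.403, -0.0]
force: [-0.7, -0.6, 0.0]
width: 0.003
```

```bash
python3 - <<'E'
from h import *
st()
n="scene"
im=arm.get_image(n);b=(265,385,140,250);cv2.imwrite("pics/s9.png",cv2.cvtColor(up(im,b,5),cv2.COLOR_RGB2BGR)[:600])
E
```

```text
t 14.75 own [40.3575  5.6418] tip above deck mm 5.714502248178443 twist to plate 4.790190350267842e-05 tilt -0.9999999980782118 F own [-0.5208 -0.7332] 0.006737831691649834 w 0.279801995151825
```

View pics/s9.png

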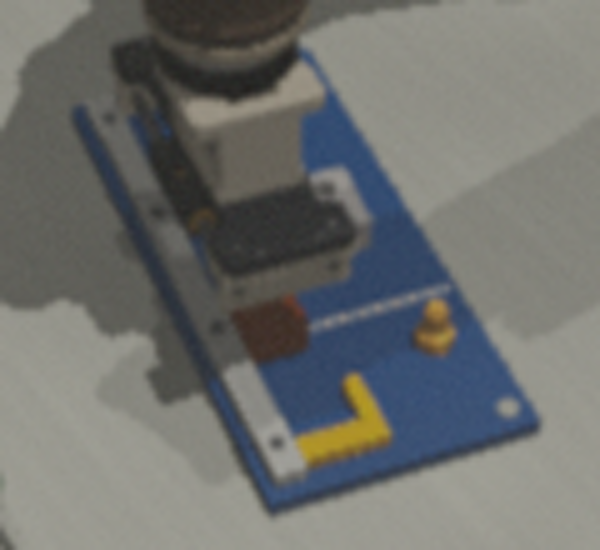

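The scene view shows the spacer flush along the rail and crossing the white line, front face at (275,335). I'll continue into the pocket.

Call:
{"method": "move_arm", "body": {"steps": [[0.1,-4,0,0],[0.2,-8,0,0],[0.3,-12,0,0],[0.4,-16,0,0],[0.5,-20,0,0],[0.6,-24,0,0],[0.7,-28,0,0],[0.8,-32,0,0],[0.9,-36,0,0],[1.0,-40,0,0],[1.1,-44,0,0],[1.2,-48,0,0],[1.3,-52,0,0],[1.4,-55,0,0],[1.4,-58,0,0],[1.4,-60,0,0],[1.4,-60,0,0]]}}

```text
clock: 16.92
position: [0.5976, 0.0287, 0.1957]
ee_rot: [-3.115, 0.403, -0.0]
force: [-0.1, -0.7, 0.1]
width: 0.004
```

```bash
python3 - <<'E'
from h import *
st()
n="scene"
im=arm.get_image(n);b=(285,385,170,250);cv2.imwrite("pics/s10.png",cv2.cvtColor(up(im,b,7),cv2.COLOR_RGB2BGR)[:600])
E
```

```text
t 16.925 own [41.8377 65.5353] tip above deck mm 5.748251591926916 twist to plate -8.390528077834025e-05 tilt -0.9999999543045586 F own [ 0.0396 -0.6695] 0.0657604092865069 w 0.3875953266917842
```

View pics/s10.png

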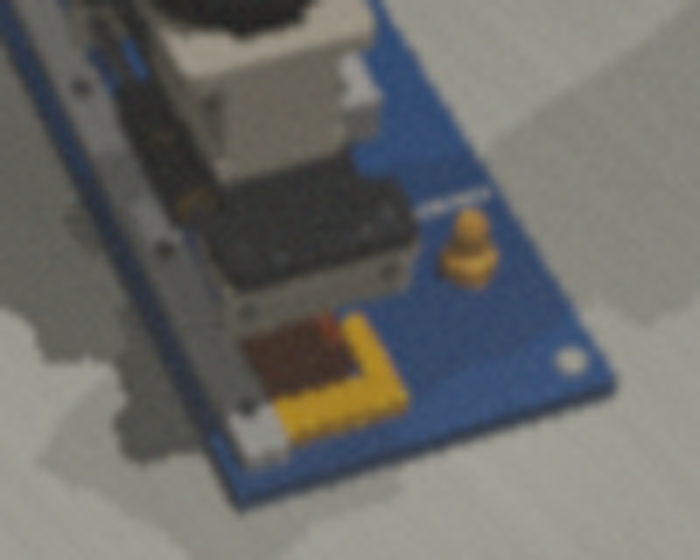

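The spacer is in the pocket mouth, with a few mm left to the end stop. I'll creep forward until the force rises.

Call:
{"method": "move_arm", "body": {"steps": [[0,-1.5,0,0],[0,-3,0,0],[0,-4.5,0,0],[0,-6,0,0],[0,-6,0,0]]}}

```text
clock: 17.6
position: [0.5991, 0.0345, 0.1957]
ee_rot: [-3.116, 0.403, -0.0]
force: [-1.3, -1.5, -0.7]
width: 0.004
```

Call:
{"method": "move_arm", "body": {"steps": [[0,-1,0,0],[0,-2,0,0],[0,-2,0,0]]}}

```text
clock: 17.98
position: [0.5993, 0.0351, 0.1957]
ee_rot: [3.114, -0.405, -0.001]
force: [-1.0, -4.4, 3.1]
width: 0.006
```

Call:
{"method": "move_arm", "body": {"steps": [[0,-1,0,0],[0,-2,0,0],[0,-2,0,0]]}}

```text
clock: 18.35
position: [0.5995, 0.0356, 0.1957]
ee_rot: [3.111, -0.406, -0.002]
force: [-3.9, -8.5, 6.1]
width: 0.006
```

```bash
python3 - <<'E'
from h import *
st()
n="scene"
im=arm.get_image(n);b=(285,385,170,250);cv2.imwrite("pics/s11.png",cv2.cvtColor(up(im,b,7),cv2.COLOR_RGB2BGR)[:600])
E
```

```text
t 18.35 own [41.9268 72.6275] tip above deck mm 5.683644238747354 twist to plate -0.0025750415745920407 tilt -0.9999920106689051 F own [-1.6625 -9.1881] 6.085982752660711 w 0.5437409012481463
```

View pics/s11.png

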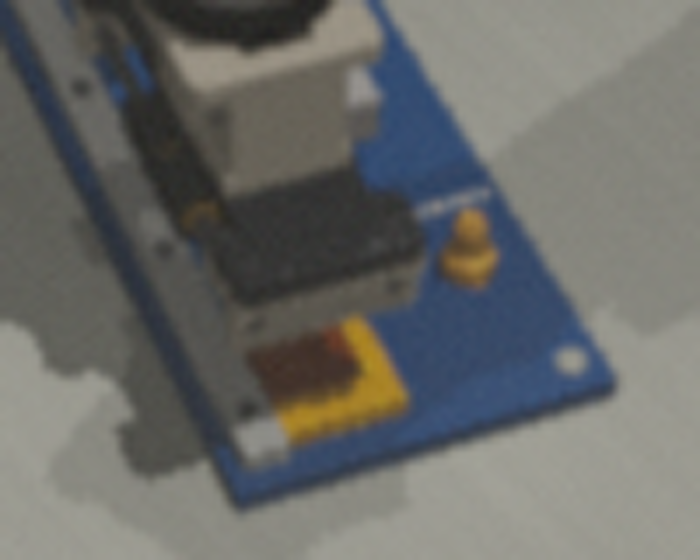

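The spacer now sits against the yellow stop with 9 N of contact. I'll back off and clear the hand.

Call:
{"method": "move_arm", "body": {"steps": [[0,3,0,0],[0,7,0,0],[0,13,0,0],[0,20,0,0],[0,22,-20,0],[0,22,-50,0],[0,24,-85,0],[0,40,-120,0],[0,70,-145,0],[0,105,-160,0],[0,145,-165,0],[0,185,-165,0],[0,225,-165,0],[0,265,-165,0],[-10,300,-165,0],[-25,335,-165,0],[-40,365,-165,0],[-50,385,-165,0],[-50,390,-165,0],[-50,390,-165,0]]}}

```text
clock: 20.9
position: [0.4529, -0.326, 0.3608]
ee_rot: [-3.115, 0.403, -0.001]
force: [-0.3, 0.7, 0.5]
width: 0.005
```

```bash
python3 - <<'E'
from h import *
st()
for n in("scene","top"):
    im=arm.get_image(n);cv2.imwrite(f"pics/{n}12f.png",cv2.cvtColor(im,cv2.COLOR_RGB2BGR))
    cv2.imwrite(f"pics/{n}12.png",cv2.cvtColor(up(im,BOX[n],5),cv2.COLOR_RGB2BGR))
E
```

```text
t 20.9 own [  -7.9696 -314.3233] tip above deck mm 170.77004373837264 twist to plate -0.00022872652946376304 tilt -0.9999998417360143 F own [-0.4357  0.5727] 0.49314180888551234 w 0.4599448240956363
```

View pics/scene12.png

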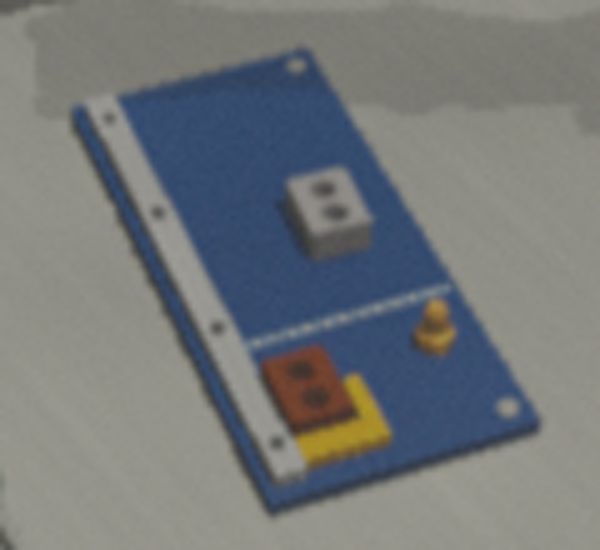

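View pics/top12.png

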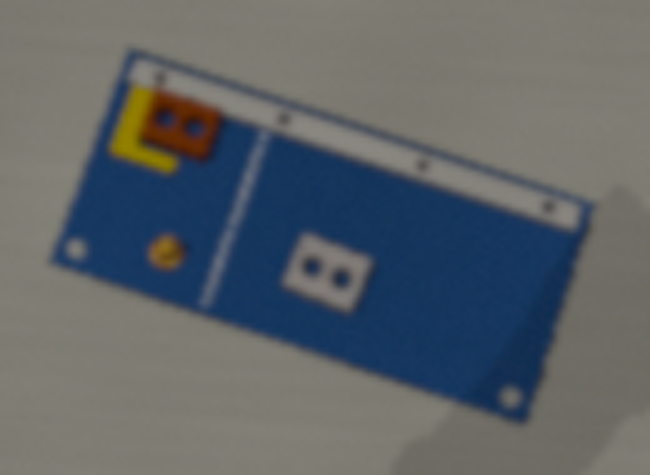

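```bash
python3 - <<'E'
from h import *
for n,c,th in(("top",(.5382,-.0246),-.2505),("scene",(.5428,-.0235),-.264)):
  im=cv2.cvtColor(cv2.imread(f"pics/{n}12f.png"),cv2.COLOR_BGR2RGB)
  cc=max(cv2.findContours(mask(up(im,BOX[n]),"brown"),0,1)[0],key=cv2.contourArea)
  W=cast(n,back(cc,BOX[n]),.034);r=cv2.minAreaRect((W*1000).astype(np.float32))
  R=np.array([[np.cos(th),-np.sin(th)],[np.sin(th),np.cos(th)]])
  a=(np.radians(r[2])-TH+np.pi/4)%(np.pi/2)-np.pi/4
  print(n,r[1],"own",(np.array(r[0])/1000-c)@R*1000,"rel yaw",a)
a=cv2.imread("pics/top0.png");b=cv2.imread("pics/top12f.png")
d=cv2.absdiff(a,b)[185:260,265:385].max(2)>25; ys,xs=np.where(d); print(len(xs),np.c_[xs+265,ys+185][::8].tolist()[:40])
E
```

```text
top (48.237056732177734, 38.30210494995117) own [ 34.6012 114.7222] rel yaw 0.0020028582571312015
scene (48.93981170654297, 36.327884674072266) own [ 36.0869 115.6858] rel yaw 0.004704102550798339
368 [[291, 193], [294, 194], [294, 195], [291, 196], [299, 196], [294, 197], [302, 197], [296, 198], [304, 198], [297, 199], [289, 200], [297, 200], [290, 201], [299, 201], [291, 202], [299, 202], [291, 203], [299, 203], [293, 204], [301, 204], [299, 205], [301, 206], [347, 230], [355, 230], [348, 231], [356, 231], [348, 232], [356, 232], [347, 233], [355, 233], [346, 234], [354, 234], [362, 234], [354, 235], [362, 235], [353, 236], [361, 236], [352, 237], [360, 237], [352, 238]]
```

```bash
python3 - <<'E'
from h import *
def f(img,box,k,C0):
  m=mask(cv2.cvtColor(img,cv2.COLOR_BGR2RGB),"brown")
  c=max(cv2.findContours(m,0,1)[0],key=cv2.contourArea)
  o=(cast("scene",back(c,box,k),.034)-C0[:2])@np.array([[np.cos(C0[2]),-np.sin(C0[2])],[np.sin(C0[2]),np.cos(C0[2])]])*1000
  print(o.min(0),o.max(0),np.percentile(o,[10,50,90],axis=0).tolist())
for C0 in ((.5428,-.0235,-.264),(.5405,-.024,-.257)):
  f(cv2.imread("pics/s6.png"),(255,395,120,250),4,C0)
  f(up(cv2.imread("pics/scene12f.png"),BOX["scene"],4),BOX["scene"],4,C0)
E
```

```text
[  21.8783 -139.4861] [ 55.0824 -78.3614] [[22.87111245907601, -128.55790129406873], [35.16758724803957, -90.42730460965291], [51.38138472504001, -81.11120118588752]]
[18.0419 91.0992] [ 54.2345 139.6026] [[19.33490916077709, 92.0183272287644], [36.36502745178281, 117.65924080305007], [53.634770366070654, 138.6651809843245]]
[  23.2691 -138.6249] [ 56.5669 -77.5116] [[24.144970527549365, -127.67156946222991], [36.586879731309295, -89.66901041873754], [52.821997232520715, -80.36337650540244]]
[20.974  92.0057] [ 57.0623 140.5286] [[22.251078346878273, 92.81761745489668], [39.27266765155685, 118.42803760679804], [56.545004145816335, 139.45191604350597]]
```

```bash
python3 -c "
from cell import arm
print(arm.sign_off(), arm.observe()['clock'])"
```

```text
the job is handed in; nothing more can be done
the job is handed in; nothing more can be done
```

The brown spacer is in the yellow corner pocket, against both the rail and the end stop, and the hand is clear. I handed the job in after about 21 s of the 51 s allowed.

**What I did:** I pushed the spacer square against the rail with the outside of the fingertips, at about own y -118, well before the white line. That push ended with 9 N against the rail. I then went round behind it and slid it along the rail with a slight push towards the rail. It met the end stop at 9 N, with the tool at own y 72.6 against 73 expected. I backed straight off and lifted away.

**Last checks:**
- **Scene camera:** the spacer covers own x 18.0 to 54.2 and y 91.1 to 139.6 mm. Home is 19 to 55 and 92 to 140.
- **Turn:** it is within 0.005 rad of the plate's axes.
- **Other things:** the silver spacer and the jet look unmoved in both views. I kept clear of everything else but did not measure it.

**Disagreements:** the two cameras placed the plate about 4 mm apart in world x, so I measured the spacer relative to the plate within each view. The top camera put its centre at (34.6, 114.7) mm instead of (37, 116), and the outline it saw was 2 mm too wide because a side face showed. The pictures cannot rule out a gap of about 1 mm. For the rail, I relied on the tool still pushing it that way with 1.7 N at the end.

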